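# Hang the slide frame on the microscope stage's twin pins and clamp it

### The arm

A 7-joint arm with a two-finger parallel gripper is mounted at the origin on the work surface. World frame = base frame: x ahead of the robot, y to its left, z up, the work surface at z = 0. Lengths are in m, angles in rad, forces in N, time in s.
With the tool pointing down it reaches from about 0.35 to 0.9 m from the base axis. Payload 8.1 kg.
Tool frame: the origin (TCP) lies where the fingers leave the gripper's body, on its centre line; the fingertips stand 66 mm ahead of it and the grasp point (between the pads) lies 47 mm ahead of it (manip.pinch_z is the distance from the TCP to the grasp point, in m); y points along the fingers, z is the direction in which the jaws open and shut, and the axes are right-handed (so a half turn about y gives the same grasp; the last joint's range is limited). The gripper opens to 92 mm and grips with 3 to 60 N. Pads are 19 mm wide; open, the fingers measure 130 mm over their backs; the gripper's body (75 mm by 190 mm) begins 47 mm behind the grasp point.
Start: joints at [-1.44, 0.434, 0.025, 1.573, -0.012, 1.134, -0.075], TCP at [0.145, 0.608, 0.292] pointing down, gripper open.
Joint ranges: [-2.62, 2.62], [-0.44, 2.09], [-1.27, 1.32], [0.08, 2.57], [-1.32, 4.46], [0.12, 2], [-2.74, 2.74]. Speed limits (rad/s): [2.22, 2.22, 3.01, 3.01, 3.14, 3.14, 3.14].

### API

Orientations are given as a rotation vector (axis times angle).
In Python, from plant import get_obs, imaging, workorder, manip gives the robot as it stands. The module is installed in compiled form; this text tells all that it offers.
- The arm moves only by the tool play_rows, never from a script. Its argument "series" is a list of rows, each a list of 3 entries, a list of its own where there are three numbers: the shift along the tool's x, y, z in mm, then the turn about the tool's y in degrees, then the gripper's target within -1 to 1 (shut at 1, half-way at 0, fully open at -1). In form: [[[tx, ty, tz], yaw, fingers], ...]. A call has 1 to 8 rows; each row shifts and turns the pose as measured when the row begins, along the tool's axes as they then stand; what a row does not reach is not made up. A row lasts 1/12 s, in which the tool goes at most 41.7 mm and 7.16 degrees, less where a joint would pass 70% of its speed; a pose out of reach is approached as far as the arm can. A call with a gripper value outside its range is refused whole. The fingers move at their own pace and stop on an object; "squeeze" is the grip in N (left out, the last holds). Time passes only in rows, so rows that do not move let the fingers close. It gives the time, the measured TCP pose, the force and the opening at its end, in the units of the state.
- get_obs(): the state, without advancing time (a new reading comes with each control period).
- imaging.grab_frame(name): name is "scene" or "top"; returns the picture (480x640x3 uint8, red, green, blue); there is no depth.
- imaging.camera_info(name): a dict with "vertical_fov" (degrees; the focal length in pixels is half the picture's height over the tangent of half this angle, whatever the lens; pixels are square), "cx", "cy" (the principal point, pixels), "rvec" (rotation vector, rad) and "tvec" (3), from world to camera coordinates, as OpenCV has them. Camera axes: x right, y down, z forward; pixel columns grow to the right and rows downward; lengths in m; the calibration is good to about 2 mm. A picture is of the moment at which its call begins. camera_info takes no time and is no camera call.
- workorder.close_job(): hands the job in, once; it reports no verdict.
The state is a dict: "clock": time; "qpos": joint angles; "qvel": joint speeds; "joint_torque": joint torques, N m; "position": TCP position; "tcp_rot": TCP orientation; "contact_force": force on the tool from outside, world axes, zero at the start; "wrist_torque": the same for the moment, N m; "width": finger opening in m.
Only numpy, scipy, OpenCV 4.12 (cv2) and the standard library are available. Lean on these libraries where they do the work, as an engineer would, in place of code of your own. Each camera call takes 0.05 s, during which the arm holds its last target. There are 200 camera calls.

### The job

Pick up the aluminium slide frame by its handle and hang it on the two sprung locating pins of the dark microscope stage, both holes at once: feel for the pins gently, never force it, and let the frame down until it lies fully flush on the stage. Then swing the stage's clamp lever over the frame's edge, all the way to its stop, and let go. Leave the small amber bottle, the clear dish and the spare objective standing where they are.

Things in the scene. Friction and masses are not known exactly. Their poses are not given: they have to be found in the camera images.
- frame: Loose slide frame, bare aluminium, 0.22-0.35 kg: flat plate 110 (x) x 180 (y) x 6 mm (z) with two glass slides. Two oblong through holes, 9 (x) x 14 mm (y), barely chamfered, centred at x = 0, y = +78 and -78 mm. Upright handle rib in the middle, 10 (x) x 50 mm (y), its top 42 mm above the underside. Origin: centre of the underside; z up. Same after a half turn about z; either way round is right.
- frame_handle (a point): Centre of the top of the frame's handle rib, 42 mm above the frame's underside.
- stage_seat (a point): Centre of the flat top face of the fixed dark stage; z up, y along its long side. Two steel pins, 8 mm in diameter, stand 12 mm above this face (rim barely bevelled), at y = +78 and -78 mm. Both sit on one bar clamped anywhere from -15 to +15 mm along this x (same x for both): that setting is not measured, only seen or felt. A frame that hangs right has its y along this y.
- clamp (a joint): Clamp lever on the stage, rad, about the vertical at clamp_pivot. 0: points along the stage's +y, beside the frame's place (starts -0.25 to 0); grows clockwise seen from above; stop at 1.55: points along +x over the frame's edge. Stiff hinge (0.05 N m), stays where left. Its flat arm, 10 mm wide, runs 8.5 to 14 mm above the stage's top face, so it passes over the frame only when that is flush.
- clamp_knob (a point): Middle of the graspable part of the clamp's upright round knob: 14 mm in diameter, standing from 14 to 40.5 mm above the stage's top face at the lever's end, 60 mm from the pivot axis; this point is 28 mm above that face.
- clamp_pivot (a point): On the clamp's vertical turning axis, at the height of clamp_knob: at x = -88, y = +45, z = +28 mm in the frame of stage_seat.
- oil_bottle: Bystander: small amber dropper bottle, 28 mm wide, 60 mm tall; origin under its centre.
- dish: Bystander: closed clear dish, 56 mm wide, 16 mm tall; origin under its centre.
- objective: Bystander: spare steel objective standing on its thread, 32 mm wide, 45 mm tall; origin under its centre.
- stage: The fixed stage, 210 (x) x 260 (y) x 45 mm (z), with pins and clamp; origin under its centre on the bench, 45 mm below stage_seat, same axes. The pins are sprung in z and sink together: 1.2 N to start, then 1.2 N per mm, hard stop after 6 mm. They pop up into the holes when both align; the frame then goes down freely onto the top face. It is delicate: keep the frame below 40 N against it, also on letting go.
Not all that is in view belongs to the job. Leave any blue look-alike of the frame alone.

How it is judged:
On the way, in this order (a step that is already met when the one before it is completed fails the run):
1. the frame hangs on both pins, flush on the stage, while the clamp is still open (z of frame in the frame of stage_seat between -0.002 and 0.002 m and x of frame in the frame of stage_seat between -0.018 and 0.018 m and y of frame in the frame of stage_seat between -0.005 and 0.005 m and angle between the y axis of frame and the y axis of stage_seat, either way round below 0.04 rad and angle between frame's own z axis and vertical below 0.03 rad and value of joint clamp below 0.6 rad), for 0.2 s.
2. the clamp is swung over the seated frame to its stop (z of frame in the frame of stage_seat between -0.002 and 0.002 m and x of frame in the frame of stage_seat between -0.018 and 0.018 m and y of frame in the frame of stage_seat between -0.005 and 0.005 m and angle between the y axis of frame and the y axis of stage_seat, either way round below 0.04 rad and angle between frame's own z axis and vertical below 0.03 rad and value of joint clamp above 1.4 rad), for 0.2 s.
At the end, for the whole second after the job is handed in: The frame lies at rest on the stage's two pins: underside within 2 mm of the stage's top face, level within 0.03 rad, long axis along the stage's within 0.04 rad, centre within 5 mm of the stage's centre in its y and within 18 mm in its x; the clamp is at 1.4 rad or more (all of step 2 and linear speed of frame below 0.01 m/s); the robot touches nothing.
It fails at once if the frame is forced against the stage or its pins (over 40 N) (contact force between frame and stage above 40 N).
It fails at once if the bottle, the dish or the objective is moved by more than 30 mm (distance of any of oil_bottle, dish, objective from where it was at the start of the episode above 0.03 m).
It also fails if it takes over 72 s, if anything falls off the work surface, if the arm or the gripper's body presses on something with over 40 N, if the wrist force passes 120 N, or if a joint passes its speed limit or range.

## Working session

There is one attempt and no reset: what is moved stays moved. The work goes in short steps, Python scripts to look and compute and a tool call to move; the robot and the scene stay as the last step left them, time stands still between calls to the robot, and variables do not carry over. Pictures are saved under pics/ and viewed, about 8 in all and at most 12, crops included, and the job is handed in when it is done.

Besides the shell and the picture viewer there is one more tool, called by a JSON object that holds its "name" and its "arguments", one argument or row to a line. play_rows: Moves the arm, as the interface text tells. Its arguments: {"type":"object","properties":{"series":{"type":"array","items":{"type":"array"}},"squeeze":{"type":"number"}},"required":["series"]}

```bash
mkdir -p pics
cat > h.py <<'E'
import numpy as np, cv2
from plant import get_obs, imaging, workorder, manip
def cam(n):
    c=imaging.camera_info(n); f=240/np.tan(np.radians(c["vertical_fov"])/2)
    K=np.array([[f,0,c["cx"]],[0,f,c["cy"]],[0,0,1]]); R=cv2.Rodrigues(np.array(c["rvec"],float))[0]
    return K,R,np.array(c["tvec"],float)
def ray(n,uv,z):
    K,R,t=cam(n); uv=np.atleast_2d(np.array(uv,float))
    d=(np.linalg.inv(K)@np.c_[uv,np.ones(len(uv))].T).T@R; o=-R.T@t
    return o+d*((z-o[2])/d[:,2])[:,None]
def proj(n,P):
    K,R,t=cam(n); q=(K@(R@np.atleast_2d(P).T+t[:,None])).T; return q[:,:2]/q[:,2:]
def snap(n,name,crop=None,s=1):
    im=imaging.grab_frame(n)[:,:,::-1].copy(); cv2.imwrite(f"pics/{name}_raw.png",im)
    if crop: x0,y0,x1,y1=crop; im=im[y0:y1,x0:x1]
    if s!=1: im=cv2.resize(im,None,fx=s,fy=s,interpolation=cv2.INTER_CUBIC)
    cv2.imwrite(f"pics/{name}.png",im); return im
E
python3 - <<'E'
from h import *
print({k:np.round(v,3) for k,v in get_obs().items()},manip.pinch_z)
for n in("scene","top"):
    snap(n,n+"0"); K,R,t=cam(n); print(n,imaging.camera_info(n),-R.T@t)
E
```

```text
{'clock': np.float64(0.0), 'qpos': array([-1.44 ,  0.435,  0.025,  1.574, -0.012,  1.134, -0.075]), 'qvel': array([ 0.   ,  0.   ,  0.001, -0.   ,  0.   ,  0.   , -0.001]), 'joint_torque': array([ 0.0000e+00, -6.6784e+01,  9.8500e-01, -3.1446e+01, -6.1000e-02,
        4.3000e-02,  0.0000e+00]), 'position': array([0.145, 0.608, 0.291]), 'tcp_rot': array([-1.565,  0.184, -0.184]), 'contact_force': array([0.055, 0.294, 0.634]), 'wrist_torque': array([-0.004,  0.019,  0.008]), 'width': np.float64(0.092)} 0.0467
scene {'vertical_fov': 46.08958765227873, 'cx': 339.6210822602292, 'cy': 236.41169653268759, 'rvec': array([ 1.16127899,  2.12194935, -1.17088686]), 'tvec': array([ 0.22453201, -0.1595972 ,  1.44392661])} [1.21137401 0.52650045 0.64512033]
top {'vertical_fov': 47.51883682851634, 'cx': 325.50167383871434, 'cy': 234.75888401819088, 'rvec': array([ 2.09016339, -2.15153726,  0.20712394]), 'tvec': array([0.06333345, 0.4957549 , 0.94083244])} [0.30802448 0.05362366 1.01842779]
```

View pics/scene0.png

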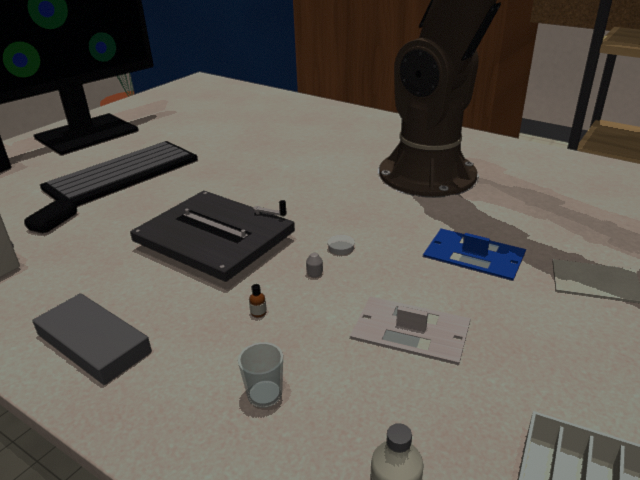

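View pics/top0.png

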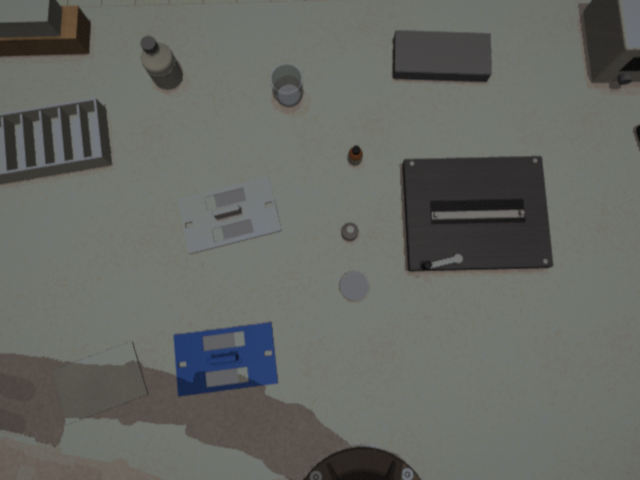

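The candidates for the frame are the bare aluminium plate at top (230,213) and the blue one at top (225,358). The aluminium one fits and the blue one is the look-alike. I'll confirm it and the stage in one enlarged picture.

Run:
```python
from h import *
im=cv2.imread("pics/top0_raw.png")
a=cv2.resize(im[165:265,170:300],None,fx=4,fy=4,interpolation=cv2.INTER_CUBIC)[:, :400]
a=cv2.resize(im[170:260,172:292],None,fx=5,fy=5,interpolation=cv2.INTER_CUBIC) #600x450
b=cv2.resize(im[150:275,398:558],None,fx=5,fy=5,interpolation=cv2.INTER_CUBIC) #800x625
cv2.imwrite("pics/c1.png",np.vstack([cv2.resize(a,(400,300)),cv2.resize(b,(384,300))[:, :].copy() if 0 else cv2.copyMakeBorder(cv2.resize(b,(384,300)),0,0,0,16,0)]))
b2=cv2.resize(im[195:275,398:558],None,fx=5,fy=5,interpolation=cv2.INTER_CUBIC)
b2=np.clip(b2.astype(float)*1.6,0,255).astype(np.uint8)
c=np.zeros((600,800,3),np.uint8); c[:400]=b2
c[400:,:300]=cv2.resize(im[170:260,172:292],(300,200),interpolation=cv2.INTER_CUBIC)
c[400:,300:600]=cv2.resize(cv2.imread("pics/scene0_raw.png")[290:370,345:475],(300,200),interpolation=cv2.INTER_CUBIC)
cv2.imwrite("pics/c1.png",c)
# stage dark mask
v=im.max(2); m=((v<70)*255).astype(np.uint8); m[:, :380]=0; m[:130]=0; m[300:]=0
m[:,570:]=0
m=cv2.morphologyEx(m,cv2.MORPH_OPEN,np.ones((5,5)))
cs=cv2.findContours(m,cv2.RETR_EXTERNAL,cv2.CHAIN_APPROX_NONE)[0]; s=max(cs,key=cv2.contourArea)
print(cv2.approxPolyDP(cv2.convexHull(s),4,True).reshape(-1,2).tolist(),cv2.minAreaRect(s))
h=cv2.cvtColor(im,cv2.COLOR_BGR2HSV)
print(im[190,200],im[190,300],im[235,200],im[220,228],h[190,200],h[190,300])
```

```text
[[541, 161], [551, 252], [543, 267], [407, 269], [404, 160]] ((476.39117431640625, 213.49862670898438), (111.95111083984375, 147.3117218017578), 88.61408233642578)
[113 120 117] [115 120 116] [118 119 115] [114 116 115] [ 43  15 120] [ 54  11 120]
```

View pics/c1.png

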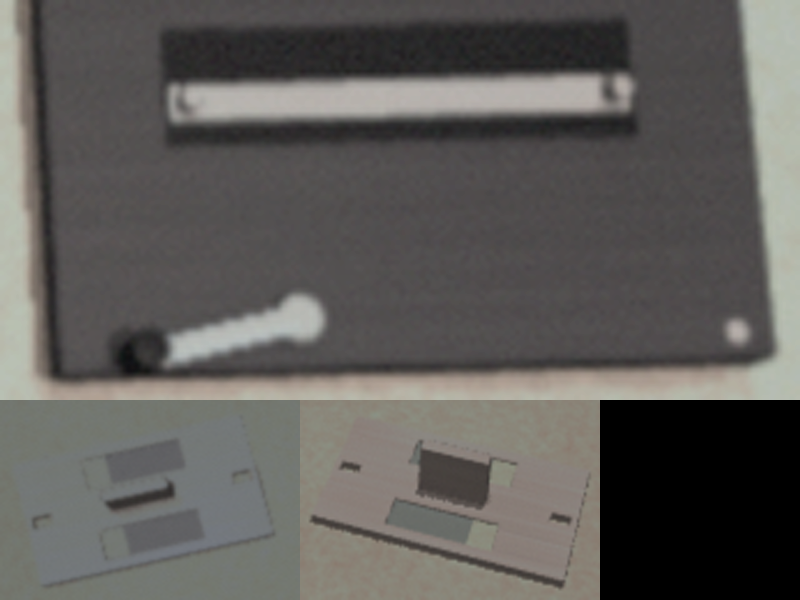

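The crop confirms the bare aluminium frame at top (230,213), with holes at about (189,225) and (268,204). The stage pins are at about top (435.5,214.5) and (521.5,212.5), the pivot at (458,259) and the knob at (427,265).

Run:
```python
from h import *
np.set_printoptions(precision=4,suppress=True)
T=ray("top",[(188.8,224.9),(268.4,204.2)],.006); S=ray("scene",[(366.2,316.8),(458.1,337.2)],.006)
for n,p in(("top",T),("scene",S)):
    d=p[1]-p[0]; print(n,p[:,:2].tolist(),"mid",p.mean(0),"len",np.linalg.norm(d),"ang",np.degrees(np.arctan2(d[1],d[0])))
for n,box in(("top",(400,150,556,272)),("scene",(130,185,300,280))):
    im=cv2.imread(f"pics/{n}0_raw.png").max(2); x0,y0,x1,y1=box
    sub=im[y0:y1,x0:x1]; m=(sub>95).astype(np.uint8)
    k,l,st,c=cv2.connectedComponentsWithStats(m)
    print(n)
    for i in range(1,k):
        if 4<st[i,4]<900:
            w=(sub-50.)*(l==i); ys,xs=np.mgrid[y0:y1,x0:x1]; u=(w*xs).sum()/w.sum(),(w*ys).sum()/w.sum()
            print(np.round(u,1),st[i],ray(n,u,.045)[0,:2])
o=get_obs(); print(cv2.Rodrigues(np.array(o["tcp_rot"]))[0])
im=cv2.imread("pics/scene0_raw.png")[185:280,130:300]
cv2.imwrite("pics/c2.png",np.clip(cv2.resize(im,None,fx=4.7,fy=4.7,interpolation=cv2.INTER_CUBIC)*1.5,0,255))
```

```text
top [[0.5321666801185858, 0.3077173535302959], [0.5682764417156334, 0.1562403635180638]] mid [0.5502 0.232  0.006 ] len 0.15572152512020127 ang -76.5918206820091
scene [[0.5668053203595748, 0.15452398282368957], [0.5302094848008708, 0.307808978565686]] mid [0.5485 0.2312 0.006 ] len 0.15759297287589813 ang 103.42765650882109
top
[534.9 160.1] [134   9   3   3   8] [ 0.6286 -0.3462]
[411.5 163. ] [10 12  4  3  8] [ 0.6297 -0.1155]
[401.3 240.6] [  0  35   8  87 265] [ 0.4832 -0.0883]
[476.5 214. ] [ 35  61  84   8 499] [ 0.5286 -0.2287]
[522.1 211.9] [121  61   3   3   8] [ 0.5302 -0.3126]
[448.  260.4] [ 32 104  30  13 164] [ 0.4444 -0.1704]
[545. 261.] [144 110   3   3   9] [ 0.4384 -0.3449]
[448. 271.] [ 45 121   7   1   7] [ 0.4253 -0.169 ]
scene
[214.7 224.1] [ 57  29  54  22 218] [ 0.5231 -0.234 ]
[242.8 230.4] [112  45   3   2   5] [ 0.511  -0.1684]
[221.7 265.9] [90 80  4  3  7] [ 0.6253 -0.1193]
[[ 0.9728 -0.0002  0.2318]
 [-0.2318 -0.0014  0.9728]
 [ 0.0001 -1.     -0.0014]][ WARN:0@0.675] global loadsave.cpp:1063 imwrite_ Unsupported depth image for selected encoder is fallbacked to CV_8U.
```

View pics/c2.png

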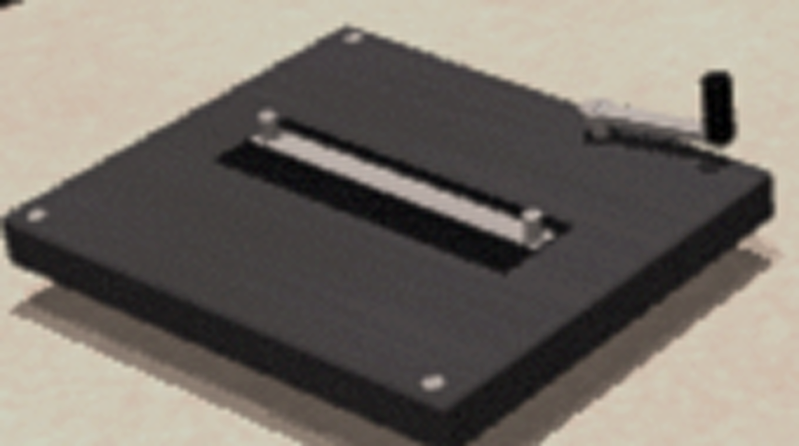

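Stage centre is about (0.534,-0.230) with yaw about -0.3°. The frame is at about (0.5495,0.2316) with yaw +13.4°. I'll turn the tool first, then travel.

{"name": "play_rows", "arguments": {
  "series": [
    [[0,0,0],7.0,-1],
    [[0,0,0],7.0,-1],
    [[0,0,0],7.0,-1],
    [[0,0,0],7.0,-1],
    [[0,0,0],7.0,-1],
    [[0,0,0],7.0,-1],
    [[0,0,0],7.0,-1],
    [[0,0,0],7.0,-1]
  ],
  "squeeze": 20
}}

```text
clock: 0.77
position: [0.1447, 0.6054, 0.2877]
tcp_rot: [-1.359, 0.954, -0.961]
contact_force: [-0.5, -0.6, 0.1]
width: 0.0918
```

{"name": "play_rows", "arguments": {
  "series": [
    [[0,0,0],7.0,-1],
    [[33,0,22],0,-1],
    [[33,0,22],0,-1],
    [[33,0,22],0,-1],
    [[33,0,22],0,-1],
    [[33,0,22],0,-1],
    [[33,0,22],0,-1],
    [[33,0,22],0,-1]
  ]
}}

```text
clock: 1.43
position: [0.3387, 0.4106, 0.284]
tcp_rot: [-1.321, 1.044, -1.047]
contact_force: [0.9, 0.9, 0.1]
width: 0.0918
```

```bash
cat >> h.py <<'E'
def go(target,yaw_z=None):
    "shift in tool axes (mm) to TCP target, turn (deg) to bring tool z to heading yaw_z"
    o=get_obs(); R=cv2.Rodrigues(np.array(o["tcp_rot"]))[0]; p=np.array(o["position"])
    h=np.degrees(np.arctan2(R[1,2],R[0,2]))
    print("t",round(float(o["clock"]),2),"pos",p.round(4),"head",round(h,2),"tilt",R[2,[0,2]].round(4),"F",np.round(o["contact_force"],2),"M",np.round(o["wrist_torque"],2),"w",round(float(o["width"]),4))
    d=R.T@(np.array(target)-p)*1000; print("shift",d.round(1),"turn",None if yaw_z is None else round(h-yaw_z,2)); return R
E
python3 - <<'E'
from h import *
go([.5495,.2316,.16],13.4)
E
```

```text
t 1.43 pos [0.3387 0.4106 0.284 ] head 12.75 tilt [ 0.0102 -0.01  ] F [0.89 0.9  0.08] M [-0.06 -0.   -0.  ] w 0.0918
shift [219.9 124.6 167.3] turn -0.65
```

{"name": "play_rows", "arguments": {
  "series": [
    [[31,16,24],-0.6,-1],
    [[31,16,24],0,-1],
    [[31,16,24],0,-1],
    [[31,16,24],0,-1],
    [[31,16,24],0,-1],
    [[31,16,24],0,-1],
    [[20,12,15],0,-1],
    [[0,0,0],0,-1]
  ]
}}

```text
clock: 2.1
position: [0.5426, 0.2366, 0.1775]
tcp_rot: [-1.321, 1.04, -1.048]
contact_force: [-0.4, -0.9, 0.1]
width: 0.0922
```

Run:
```python
from h import *
go([.5495,.2316,.16],13.4)
```

```text
t 2.1 pos [0.5426 0.2366 0.1775] head 12.9 tilt [ 0.0115 -0.0072] F [-0.38 -0.94  0.08] M [-0.09  0.04  0.07] w 0.0922
shift [ 6.2 17.6  5.8] turn -0.5
```

{"name": "play_rows", "arguments": {
  "series": [
    [[6,18,6],-0.5,-1],
    [[0,25,0],0,-1],
    [[0,0,0],0,-1],
    [[0,0,0],0,-1]
  ]
}}

```text
clock: 2.43
position: [0.5509, 0.2283, 0.1322]
tcp_rot: [-1.325, 1.038, -1.045]
contact_force: [0.5, 0.6, 1.0]
width: 0.0919
```

Run:
```python
from h import *
go([.5495,.2316,.077],13.4)
snap("top","t1",(150,150,310,270),5)
```

```text
t 2.43 pos [0.5509 0.2283 0.1322] head 13.08 tilt [ 0.0131 -0.0094] F [0.54 0.59 1.04] M [-0.05 -0.02  0.  ] w 0.0919
shift [-4.2 55.2 -0.1] turn -0.32
```

View pics/t1.png

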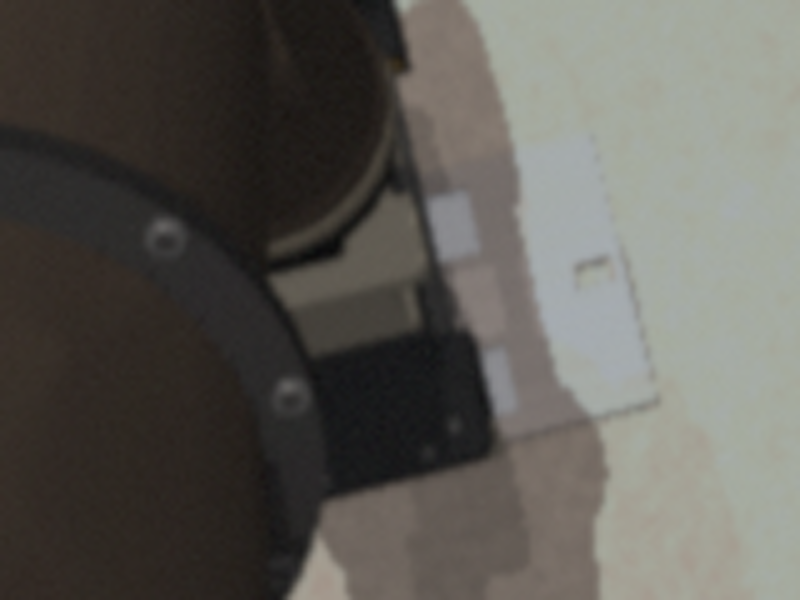

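The top view shows the gripper lined up with the frame: right hole at about (269,204), rib under the gripper. I'll descend and grip.

{"name": "play_rows", "arguments": {
  "series": [
    [[-3,25,0],-0.3,-1],
    [[0,22,0],0,-1],
    [[0,5,0],0,-1],
    [[0,0,0],0,-1]
  ]
}}

```text
clock: 2.82
position: [0.5505, 0.235, 0.0845]
tcp_rot: [-1.322, 1.029, -1.037]
contact_force: [-0.5, 0.5, 0.7]
width: 0.0912
```

Run:
```python
from h import *
go([.5495,.2316,.077],13.4)
```

```text
t 2.82 pos [0.5505 0.235  0.0845] head 13.65 tilt [ 0.0094 -0.0037] F [-0.52  0.46  0.75] M [-0.1   0.04 -0.01] w 0.0912
shift [ 3.   7.5 -1.7] turn 0.25
```

{"name": "play_rows", "arguments": {
  "series": [
    [[2,7,-1],0,-1],
    [[0,0,0],0,-1],
    [[0,0,0],0,1],
    [[0,0,0],0,1],
    [[0,0,0],0,1],
    [[0,0,0],0,1],
    [[0,0,0],0,1],
    [[0,0,0],0,1]
  ],
  "squeeze": 15
}}

```text
clock: 3.48
position: [0.5521, 0.2347, 0.0834]
tcp_rot: [-1.314, 1.025, -1.037]
contact_force: [-1.1, -0.0, -0.0]
width: 0.0564
```

Run:
```python
from h import *
go([.5495,.2316,.077],13.4)
```

```text
t 3.48 pos [0.5521 0.2347 0.0834] head 13.73 tilt [0.0068 0.0036] F [-1.06 -0.04 -0.01] M [-0.08  0.04  0.01] w 0.0564
shift [ 2.4  6.4 -3.3] turn 0.33
```

{"name": "play_rows", "arguments": {
  "series": [
    [[1,7,-2],0,1],
    [[0,1,0],0,1],
    [[0,0,0],0,1],
    [[0,0,0],0,1],
    [[0,0,0],0,1],
    [[0,0,0],0,1],
    [[0,0,0],0,1],
    [[0,0,0],0,1]
  ]
}}

```text
clock: 4.15
position: [0.5501, 0.2328, 0.0742]
tcp_rot: [-1.315, 1.025, -1.038]
contact_force: [0.4, -0.8, -0.4]
width: 0.0096
```

{"name": "play_rows", "arguments": {
  "series": [
    [[0,0,0],0,1],
    [[0,0,0],0,1],
    [[0,0,0],0,1],
    [[0,0,0],0,1]
  ],
  "squeeze": 25
}}

```text
clock: 4.48
position: [0.55, 0.2329, 0.0742]
tcp_rot: [-1.315, 1.026, -1.038]
contact_force: [0.1, 0.4, -0.5]
width: 0.01
```

Run:
```python
from h import *
go([.5495,.2316,.077],13.4)
```

```text
t 4.48 pos [0.55   0.2329 0.0742] head 13.7 tilt [0.007  0.0026] F [ 0.06  0.43 -0.49] M [-0.1   0.14 -0.09] w 0.01
shift [ 1.1 -2.8 -0.8] turn 0.3
```

{"name": "play_rows", "arguments": {
  "series": [
    [[0,-15,0],0,1],
    [[0,-30,0],0,1],
    [[0,-35,0],0,1],
    [[0,-30,0],0,1],
    [[0,-10,0],0,1],
    [[0,0,0],0,1]
  ],
  "squeeze": 30
}}

```text
clock: 4.98
position: [0.5471, 0.2325, 0.1953]
tcp_rot: [-1.324, 1.029, -1.036]
contact_force: [0.6, 0.2, -3.4]
width: 0.0099
```

Run:
```python
from h import *
go([.534,-.230,.2],-.3)
```

```text
t 4.98 pos [0.5471 0.2325 0.1953] head 13.71 tilt [ 0.0097 -0.0057] F [ 0.57  0.24 -3.42] M [-0.06 -0.06  0.  ] w 0.0099
shift [ 4.462e+02  3.000e-01 -1.223e+02] turn 14.01
```

{"name": "play_rows", "arguments": {
  "series": [
    [[0,0,0],7,1],
    [[0,0,0],7,1],
    [[30,0,0],0,1],
    [[38,0,-1],0,1],
    [[38,0,-1],0,1],
    [[38,0,-1],0,1],
    [[38,0,-1],0,1],
    [[38,0,-1],0,1]
  ]
}}

```text
clock: 5.65
position: [0.5346, 0.0178, 0.1848]
tcp_rot: [-1.228, 1.212, -1.207]
contact_force: [0.9, -0.5, -3.2]
width: 0.0096
```

Run:
```python
from h import *
go([.534,-.230,.2],-.3)
```

```text
t 5.65 pos [0.5346 0.0178 0.1848] head 0.19 tilt [ 0.0094 -0.0135] F [ 0.95 -0.48 -3.2 ] M [-0.09 -0.01  0.  ] w 0.0096
shift [247.9 -12.8  -1.7] turn 0.49
```

{"name": "play_rows", "arguments": {
  "series": [
    [[38,-4,0],0.4,1],
    [[38,-4,0],0,1],
    [[38,-2,0],0,1],
    [[38,-2,0],0,1],
    [[38,-2,0],0,1],
    [[30,0,0],0,1],
    [[15,0,0],0,1],
    [[0,0,0],0,1]
  ]
}}

```text
clock: 6.32
position: [0.5236, -0.2375, 0.1884]
tcp_rot: [-1.236, 1.235, -1.215]
contact_force: [-0.8, -0.5, -3.1]
width: 0.0097
```

Run:
```python
from h import *
go([.534,-.230,.2],-.3)
```

```text
t 6.32 pos [ 0.5236 -0.2375  0.1884] head -0.78 tilt [ 0.0148 -0.0303] F [-0.79 -0.45 -3.09] M [-0.11 -0.01  0.01] w 0.0097
shift [ -7.4 -12.    9.9] turn -0.48
```

{"name": "play_rows", "arguments": {
  "series": [
    [[-7,0,10],-0.4,1],
    [[0,0,0],0,1],
    [[0,0,0],0,1]
  ]
}}

```text
clock: 6.57
position: [0.5324, -0.2297, 0.1838]
tcp_rot: [-1.241, 1.236, -1.208]
contact_force: [-1.1, 0.6, -2.9]
width: 0.0099
```

Run:
```python
from h import *
np.set_printoptions(precision=4,suppress=True)
go([.534,-.230,.14],-.3)
a=ray("top",[(435.8,214.7),(521.6,212.4)],.057); b=ray("scene",[(243.2,230.7),(186.8,209.7)],.057)
print("pins top",a[:,:2].tolist(),"scene",b[:,:2].tolist())
print("screws scene",ray("scene",[(137.9,230.7),(205.1,192.9),(221.7,265.9)],.045)[:,:2].tolist())
print("pivot top", ray("top",[(458.,259)],.059)[:,:2])
snap("scene","s1",(120,110,320,260),4)
```

```text
t 6.57 pos [ 0.5324 -0.2297  0.1838] head -0.5 tilt [ 0.013  -0.0361] F [-1.12  0.61 -2.88] M [-0.1   0.04  0.03] w 0.0099
shift [-0.3 43.7  3.2] turn -0.2
pins top [[0.5267882132176883, -0.15155008019726568], [0.5265437737478349, -0.3071014839003926]] scene [[0.5255264725748582, -0.15305208727410147], [0.5249645048202493, -0.3097832545553655]]
screws scene [[0.6247106857079913, -0.34837654933096684], [0.43429283179132916, -0.347825799014329], [0.6254119538306993, -0.11923246588965453]]
pivot top [[ 0.4445 -0.1851]]
```

View pics/s1.png

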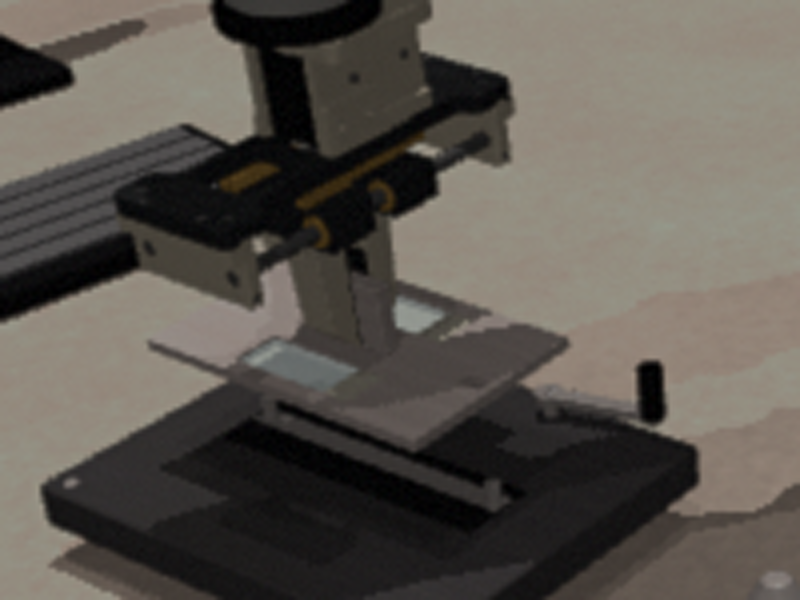

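{"name": "play_rows", "arguments": {
  "series": [
    [[0,0,0],0,1],
    [[0,0,0],0,1],
    [[0,0,0],0,1],
    [[0,0,0],0,1]
  ]
}}

```text
clock: 6.95
position: [0.5335, -0.2244, 0.1829]
tcp_rot: [-1.244, 1.232, -1.2]
contact_force: [0.2, 0.1, -2.1]
width: 0.0098
```

```bash
cat >> h.py <<'E'
RG=cv2.Rodrigues(np.array([-1.315,1.026,-1.038]))[0]; PG=np.array([.55,.2329,.0742])
YG=np.radians(13.7); FG=np.array([[np.cos(YG),-np.sin(YG),0],[np.sin(YG),np.cos(YG),0],[0,0,1]])
FC=PG*[1,1,0]-.0014*FG[:,1]
def frame():
    o=get_obs(); R=cv2.Rodrigues(np.array(o["tcp_rot"]))[0]; p=np.array(o["position"])
    F=R@RG.T@FG; c=p+R@RG.T@(FC-PG)
    holes=[c+F@[0,s*.078,0] for s in(1,-1)]
    print("frame c",c.round(4),"yaw",round(np.degrees(np.arctan2(-F[0,1],F[1,1])),2),"xtilt",F[2,0].round(4),"ytilt",F[2,1].round(4),"above stage mm",((c[2]-.045)*1e3).round(1))
    return c,F
E
python3 - <<'E'
from h import *
frame();go([.526,-.229,.14],-.2)
E
```

```text
frame c [ 0.5305 -0.2261  0.1088] yaw -0.02 xtilt -0.0395 ytilt -0.0033 above stage mm 63.8
t 6.95 pos [ 0.5335 -0.2244  0.1829] head -0.06 tilt [ 0.0104 -0.0368] F [ 0.18  0.06 -2.12] M [-0.08 -0.02 -0.03] w 0.0098
shift [ 4.1 43.2 -5.9] turn 0.14
```

{"name": "play_rows", "arguments": {
  "series": [
    [[3,30,-4],0.1,1],
    [[0,0,0],0,1],
    [[0,0,0],0,1]
  ]
}}

```text
clock: 7.2
position: [0.5297, -0.2272, 0.1542]
tcp_rot: [-1.241, 1.229, -1.202]
contact_force: [0.8, -0.3, -2.0]
width: 0.0094
```

Run:
```python
from h import *
frame();go([.526,-.229,.14],-.2)
```

```text
frame c [ 0.5271 -0.2288  0.0801] yaw -0.03 xtilt -0.0362 ytilt -0.0038 above stage mm 35.1
t 7.2 pos [ 0.5297 -0.2272  0.1542] head -0.06 tilt [ 0.0109 -0.0335] F [ 0.78 -0.34 -1.99] M [-0.12 -0.05 -0.02] w 0.0094
shift [ 1.7 14.4 -3.3] turn 0.14
```

{"name": "play_rows", "arguments": {
  "series": [
    [[1,-4,-1],0,1],
    [[0,-4,0],0,1],
    [[0,-4,0],0,1],
    [[0,-4,0],0,1],
    [[0,-4,0],0,1],
    [[0,-4,0],0,1],
    [[0,-4,0],0,1],
    [[0,-4,0],0,1]
  ]
}}

```text
clock: 7.87
position: [0.5316, -0.2282, 0.1941]
tcp_rot: [-1.239, 1.226, -1.205]
contact_force: [-0.3, 0.0, -3.2]
width: 0.0097
```

Run:
```python
from h import *
frame();go([.526,-.229,.14],-.2)
```

```text
frame c [ 0.5292 -0.2299  0.1199] yaw -0.03 xtilt -0.0315 ytilt -0.0046 above stage mm 74.9
t 7.87 pos [ 0.5316 -0.2282  0.1941] head -0.06 tilt [ 0.0117 -0.0289] F [-0.27  0.04 -3.24] M [-0.02  0.03 -0.03] w 0.0097
shift [ 0.2 54.2 -4. ] turn 0.14
```

{"name": "play_rows", "arguments": {
  "series": [
    [[0,0,30],0,1],
    [[0,0,30],0,1],
    [[0,0,0],0,1],
    [[0,0,0],0,1]
  ]
}}

```text
clock: 8.2
position: [0.5928, -0.2286, 0.1947]
tcp_rot: [-1.237, 1.226, -1.206]
contact_force: [-0.7, 0.1, -3.1]
width: 0.0095
```

Run:
```python
from h import *
frame();go([.526,-.229,.14],-.2)
```

```text
frame c [ 0.5905 -0.2303  0.1206] yaw -0.11 xtilt -0.0307 ytilt -0.0043 above stage mm 75.6
t 8.2 pos [ 0.5928 -0.2286  0.1947] head -0.15 tilt [ 0.0114 -0.0281] F [-0.66  0.15 -3.12] M [-0.12  0.06 -0.  ] w 0.0095
shift [ -0.1  56.6 -65.2] turn 0.05
```

{"name": "play_rows", "arguments": {
  "series": [
    [[0,0,-33],0,1],
    [[0,0,-32],0,1],
    [[0,20,0],0,1],
    [[0,20,0],0,1],
    [[0,0,0],0,1],
    [[0,0,0],0,1]
  ]
}}

```text
clock: 8.7
position: [0.5225, -0.2289, 0.1568]
tcp_rot: [-1.238, 1.225, -1.206]
contact_force: [0.7, 0.1, -2.4]
width: 0.0096
```

Run:
```python
from h import *
frame();go([.526,-.229,.14],-.2)
```

```text
frame c [ 0.5202 -0.2306  0.0826] yaw -0.08 xtilt -0.0303 ytilt -0.0049 above stage mm 37.6
t 8.7 pos [ 0.5225 -0.2289  0.1568] head -0.11 tilt [ 0.0119 -0.0276] F [ 0.7   0.11 -2.4 ] M [-0.08 -0.04 -0.  ] w 0.0096
shift [-0.1 16.7  4. ] turn 0.09
```

{"name": "play_rows", "arguments": {
  "series": [
    [[1,-4,0],0,1],
    [[0,-4,0],0,1],
    [[0,-4,0],0,1],
    [[0,-4,0],0,1],
    [[0,-4,0],0,1],
    [[0,-4,0],0,1],
    [[0,-4,0],0,1],
    [[0,-4,0],0,1]
  ]
}}

```text
clock: 9.37
position: [0.5257, -0.2302, 0.1962]
tcp_rot: [-1.236, 1.22, -1.209]
contact_force: [-0.2, -0.6, -2.9]
width: 0.01
```

Run:
```python
from h import *
frame();go([.526,-.229,.14],-.2)
```

```text
frame c [ 0.5238 -0.2321  0.122 ] yaw -0.03 xtilt -0.0254 ytilt -0.0065 above stage mm 77.0
t 9.37 pos [ 0.5257 -0.2302  0.1962] head -0.07 tilt [ 0.0136 -0.0228] F [-0.25 -0.59 -2.89] M [-0.06 -0.01  0.02] w 0.01
shift [-1.9 56.1  1.6] turn 0.13
```

{"name": "play_rows", "arguments": {
  "series": [
    [[0,40,0],0,1],
    [[0,-4,0],0,1],
    [[0,-4,0],0,1],
    [[0,-4,0],0,1],
    [[0,-4,0],0,1],
    [[0,-4,0],0,1],
    [[0,-4,0],0,1],
    [[0,-4,0],0,1]
  ]
}}

```text
clock: 10.03
position: [0.5285, -0.2316, 0.1923]
tcp_rot: [-1.231, 1.213, -1.215]
contact_force: [0.1, 0.6, -3.4]
width: 0.0095
```

{"name": "play_rows", "arguments": {
  "series": [
    [[0,35,0],0,1],
    [[0,-4,0],0,1],
    [[0,-4,0],0,1],
    [[0,-4,0],0,1],
    [[0,-4,0],0,1],
    [[0,-4,0],0,1],
    [[0,-4,0],0,1],
    [[0,-4,0],0,1]
  ]
}}

```text
clock: 10.7
position: [0.5319, -0.2333, 0.196]
tcp_rot: [-1.225, 1.203, -1.222]
contact_force: [0.5, 0.3, -2.8]
width: 0.0101
```

{"name": "play_rows", "arguments": {
  "series": [
    [[0,35,0],0,1],
    [[0,-4,0],0,1],
    [[0,-4,0],0,1],
    [[0,-4,0],0,1],
    [[0,-4,0],0,1],
    [[0,-4,0],0,1],
    [[0,-4,0],0,1],
    [[0,-4,0],0,1]
  ]
}}

```text
clock: 11.37
position: [0.5351, -0.2349, 0.1991]
tcp_rot: [-1.219, 1.194, -1.229]
contact_force: [-0.2, -0.2, -2.5]
width: 0.01
```

Run:
```python
from h import *
frame();go([.526,-.229,.14],-.2)
```

```text
frame c [ 0.5354 -0.2374  0.1249] yaw -0.04 xtilt 0.0045 ytilt -0.0147 above stage mm 79.9
t 11.37 pos [ 0.5351 -0.2349  0.1991] head -0.07 tilt [0.0217 0.0072] F [-0.18 -0.24 -2.48] M [-0.07  0.02 -0.06] w 0.01
shift [-7.2 58.9 -9.5] turn 0.13
```

{"name": "play_rows", "arguments": {
  "series": [
    [[-3,20,-4],0,1],
    [[-3,20,-4],0,1],
    [[0,8,0],0,1],
    [[0,0,0],0,1]
  ]
}}

```text
clock: 11.7
position: [0.5301, -0.231, 0.1548]
tcp_rot: [-1.214, 1.187, -1.235]
contact_force: [-0.2, 0.7, -2.6]
width: 0.0097
```

Run:
```python
from h import *
c,F=frame();go([.526,-.229,.14],-.2)
print("need tool xz mm", (-( -.2304-c[1])*1e3).round(1), ((.526-c[0])*1e3).round(1))
im=snap("scene","s2",(110,150,310,300),4)
```

```text
frame c [ 0.5311 -0.2336  0.0807] yaw -0.03 xtilt 0.0132 ytilt -0.0168 above stage mm 35.7
t 11.7 pos [ 0.5301 -0.231   0.1548] head -0.05 tilt [0.0239 0.0159] F [-0.18  0.65 -2.63] M [-0.07  0.13  0.04] w 0.0097
shift [-2.3 14.7 -4.4] turn 0.15
need tool xz mm -3.2 -5.1
```

View pics/s2.png

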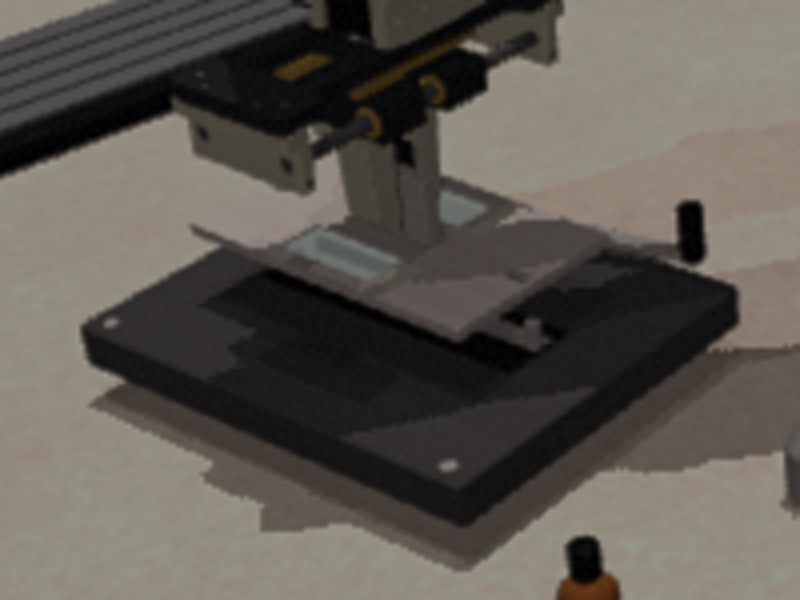

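{"name": "play_rows", "arguments": {
  "series": [
    [[-2,6,-3],-0.1,1],
    [[-1,6,-1],0,1],
    [[0,4,0],0,1],
    [[0,0,0],0,1]
  ]
}}

```text
clock: 12.08
position: [0.5279, -0.2291, 0.1405]
tcp_rot: [-1.214, 1.182, -1.236]
contact_force: [-0.2, 0.8, -2.6]
width: 0.0101
```

```bash
cat >> h.py <<'E'
def need(tx=.526,ty=-.2304):
    c,F=frame();go([.526,-.229,.14],-.2)
    print("need tool x,z mm", (-(ty-c[1])*1e3).round(1), ((tx-c[0])*1e3).round(1))
    return c,F
E
python3 - <<'E'
from h import *
print(ray("scene",[(238.75,218.25)],.0854), "pred", .5311,-.2336+.078)
need()
E
```

```text
[[ 0.52832993 -0.15816331  0.0854    ]] pred 0.5311 -0.15560000000000002
frame c [ 0.5291 -0.2319  0.0663] yaw 0.06 xtilt 0.0168 ytilt -0.0181 above stage mm 21.3
t 12.08 pos [ 0.5279 -0.2291  0.1405] head 0.05 tilt [0.0251 0.0195] F [-0.18  0.8  -2.64] M [-0.01  0.15 -0.  ] w 0.0101
shift [-0.1  0.4 -1.9] turn 0.25
need tool x,z mm -1.5 -3.1
```

{"name": "play_rows", "arguments": {
  "series": [
    [[-2.5,2,-2],0.25,1],
    [[0,2,0],0,1],
    [[0,1,0],0,1],
    [[0,0,0],0,1]
  ]
}}

```text
clock: 12.42
position: [0.5261, -0.2267, 0.1352]
tcp_rot: [-1.211, 1.185, -1.24]
contact_force: [-0.9, -0.5, -3.5]
width: 0.0096
```

Run:
```python
from h import *
need(.527,-.2292)
```

```text
frame c [ 0.5274 -0.2294  0.0611] yaw -0.22 xtilt 0.0176 ytilt -0.0182 above stage mm 16.1
t 12.42 pos [ 0.5261 -0.2267  0.1352] head -0.23 tilt [0.0252 0.0202] F [-0.93 -0.46 -3.5 ] M [-0.1   0.14 -0.04] w 0.0096
shift [ 2.4 -4.7 -0. ] turn -0.03
need tool x,z mm -0.2 -0.4
```

{"name": "play_rows", "arguments": {
  "series": [
    [[0,1,0],0,1],
    [[0,1,0],0,1],
    [[0,1,0],0,1],
    [[0,1,0],0,1],
    [[0,0,0],0,1]
  ]
}}

```text
clock: 12.83
position: [0.5266, -0.227, 0.1312]
tcp_rot: [-1.211, 1.185, -1.241]
contact_force: [-0.6, 0.0, -2.2]
width: 0.0097
```

Run:
```python
from h import *
need(.527,-.2292)
```

```text
frame c [ 0.528  -0.2298  0.0571] yaw -0.22 xtilt 0.0184 ytilt -0.0185 above stage mm 12.1
t 12.83 pos [ 0.5266 -0.227   0.1312] head -0.22 tilt [0.0255 0.021 ] F [-0.59  0.04 -2.15] M [-0.05  0.09  0.02] w 0.0097
shift [ 2.2 -8.7 -0.4] turn -0.02
need tool x,z mm -0.6 -1.0
```

{"name": "play_rows", "arguments": {
  "series": [
    [[0,1,-1],0,1],
    [[0,1,0],0,1],
    [[0,0,0],0,1]
  ]
}}

```text
clock: 13.08
position: [0.5256, -0.2271, 0.129]
tcp_rot: [-1.21, 1.184, -1.241]
contact_force: [0.8, -0.3, -3.1]
width: 0.0097
```

{"name": "play_rows", "arguments": {
  "series": [
    [[0,1,0],0,1],
    [[0,0,0],0,1]
  ]
}}

```text
clock: 13.25
position: [0.5258, -0.2272, 0.1279]
tcp_rot: [-1.21, 1.184, -1.241]
contact_force: [0.5, -0.4, -3.2]
width: 0.0099
```

Run:
```python
from h import *
need(.527,-.2292)
```

```text
frame c [ 0.5271 -0.23    0.0538] yaw -0.22 xtilt 0.0188 ytilt -0.0187 above stage mm 8.8
t 13.25 pos [ 0.5258 -0.2272  0.1279] head -0.23 tilt [0.0257 0.0214] F [ 0.55 -0.38 -3.22] M [0.01 0.04 0.04] w 0.0099
shift [  2.1 -12.    0.5] turn -0.03
need tool x,z mm -0.8 -0.1
```

{"name": "play_rows", "arguments": {
  "series": [
    [[-0.5,1,0],0,1],
    [[0,1,0],0,1],
    [[0,0,0],0,1]
  ]
}}

```text
clock: 13.5
position: [0.5259, -0.2268, 0.1258]
tcp_rot: [-1.21, 1.184, -1.241]
contact_force: [1.2, -0.2, -2.2]
width: 0.0096
```

{"name": "play_rows", "arguments": {
  "series": [
    [[0,1,0],0,1],
    [[0,0,0],0,1]
  ]
}}

```text
clock: 13.67
position: [0.5259, -0.2267, 0.1246]
tcp_rot: [-1.21, 1.184, -1.241]
contact_force: [0.5, 0.5, -2.9]
width: 0.01
```

Run:
```python
from h import *
need(.527,-.2292)
```

```text
frame c [ 0.5272 -0.2295  0.0505] yaw -0.22 xtilt 0.0188 ytilt -0.0187 above stage mm 5.5
t 13.67 pos [ 0.5259 -0.2267  0.1246] head -0.22 tilt [0.0257 0.0214] F [ 0.51  0.49 -2.89] M [-0.05  0.04  0.  ] w 0.01
shift [  2.7 -15.3   0.5] turn -0.02
need tool x,z mm -0.3 -0.2
```

No spring force at 5.5 mm, well below the pin tops, so both pins are in the holes. I'll ease it down.

{"name": "play_rows", "arguments": {
  "series": [
    [[0,1,0],0,1],
    [[0,1,0],0,1],
    [[0,0,0],0,1]
  ]
}}

```text
clock: 13.92
position: [0.5259, -0.2268, 0.1224]
tcp_rot: [-1.21, 1.184, -1.241]
contact_force: [0.7, -0.7, -2.4]
width: 0.01
```

{"name": "play_rows", "arguments": {
  "series": [
    [[0,0.7,0],0,1],
    [[0,0,0],0,1]
  ]
}}

```text
clock: 14.08
position: [0.526, -0.2269, 0.1217]
tcp_rot: [-1.21, 1.184, -1.241]
contact_force: [-0.8, -0.6, -1.8]
width: 0.0098
```

Run:
```python
from h import *
need(.527,-.2292)
```

```text
frame c [ 0.5273 -0.2297  0.0475] yaw -0.22 xtilt 0.0188 ytilt -0.0187 above stage mm 2.5
t 14.08 pos [ 0.526  -0.2269  0.1217] head -0.23 tilt [0.0258 0.0215] F [-0.8  -0.63 -1.81] M [ 0.04  0.18 -0.04] w 0.0098
shift [  2.6 -18.3   0.4] turn -0.03
need tool x,z mm -0.5 -0.3
```

{"name": "play_rows", "arguments": {
  "series": [
    [[0,0.7,0],0,1],
    [[0,0.7,0],0,1],
    [[0,0,0],0,1]
  ],
  "squeeze": 8
}}

```text
clock: 14.33
position: [0.5261, -0.2272, 0.1204]
tcp_rot: [-1.21, 1.184, -1.242]
contact_force: [0.3, 0.5, -1.9]
width: 0.0098
```

{"name": "play_rows", "arguments": {
  "series": [
    [[0,0.7,0],0,1],
    [[0,0.5,0],0,1]
  ]
}}

```text
clock: 14.5
position: [0.5264, -0.2272, 0.1196]
tcp_rot: [-1.21, 1.183, -1.242]
contact_force: [-0.5, 0.8, 3.0]
width: 0.0102
```

Run:
```python
from h import *
need(.527,-.2292)
```

```text
frame c [ 0.5279 -0.2301  0.0454] yaw -0.23 xtilt 0.0199 ytilt -0.0189 above stage mm 0.4
t 14.5 pos [ 0.5264 -0.2272  0.1196] head -0.24 tilt [0.026  0.0226] F [-0.51  0.76  3.02] M [ 0.06  0.47 -0.06] w 0.0102
shift [  2.3 -20.4   0.1] turn -0.04
need tool x,z mm -0.9 -0.9
```

{"name": "play_rows", "arguments": {
  "series": [
    [[0,0.5,0],0,1],
    [[0,0,0],0,1],
    [[0,0,0],0,1]
  ],
  "squeeze": 3
}}

```text
clock: 14.75
position: [0.5266, -0.2272, 0.1191]
tcp_rot: [-1.209, 1.183, -1.242]
contact_force: [0.9, 0.2, -0.4]
width: 0.0105
```

{"name": "play_rows", "arguments": {
  "series": [
    [[0,0,0],0,0.7],
    [[0,0,0],0,0.6],
    [[0,0,0],0,0.5],
    [[0,0,0],0,0.4],
    [[0,0,0],0,0.4],
    [[0,0,0],0,0.4]
  ]
}}

```text
clock: 15.25
position: [0.527, -0.2275, 0.1193]
tcp_rot: [-1.209, 1.182, -1.243]
contact_force: [-0.8, -0.7, -1.6]
width: 0.0272
```

Run:
```python
from h import *
need(.527,-.2292)
snap("scene","s3",(110,150,310,300),4)
```

```text
frame c [ 0.5285 -0.2304  0.0452] yaw -0.24 xtilt 0.0213 ytilt -0.0195 above stage mm 0.2
t 15.25 pos [ 0.527  -0.2275  0.1193] head -0.24 tilt [0.0265 0.0239] F [-0.8  -0.71 -1.59] M [-0.1   0.05 -0.03] w 0.0272
shift [  2.  -20.6  -0.5] turn -0.04
need tool x,z mm -1.2 -1.5
```

View pics/s3.png

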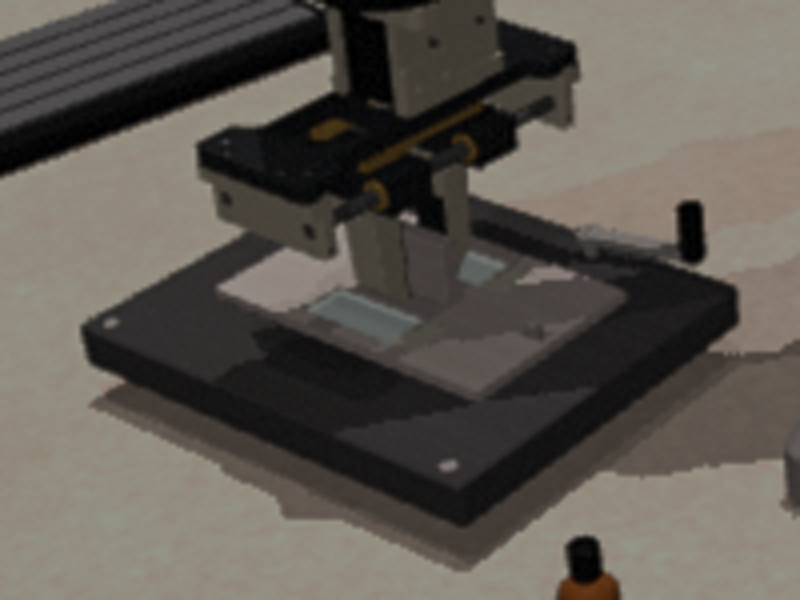

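The frame lies flush, with the +y pin visible in its hole at crop (537,330). I'll lift clear and measure the knob.

{"name": "play_rows", "arguments": {
  "series": [
    [[0,-5,0],0,0.4],
    [[0,-10,0],0,0.4],
    [[0,-20,0],0,0.4],
    [[0,-25,0],0,0.4],
    [[0,-15,0],0,0.4],
    [[0,0,0],0,0]
  ]
}}

```text
clock: 15.8
position: [0.5241, -0.2257, 0.1995]
tcp_rot: [-1.21, 1.185, -1.243]
contact_force: [1.8, -0.0, -0.2]
width: 0.0311
```

Run:
```python
from h import *
np.set_printoptions(precision=4,suppress=True)
im=cv2.imread("pics/top0_raw.png").max(2)[257:274,418:436]; print(im)
# knob: scene view crop s3 knob (690,200..262)->
print(ray("scene",[(110+690/4,150+203/4)],.0855),ray("scene",[(110+690/4,150+260/4)],.059))
print(ray("top",[(427,265)],.0855),ray("top",[(427,265)],.073))
for P in ([.0,.0],):
  pass
for th in(-.25,-.15,0):
    k=np.array([.4445-0*0+.06*np.sin(th),-.1853+.06*np.cos(th)]); print(th,k,proj("top",[[*k,.0855],[*k,.059]]).tolist())
go([.4345,-.126,.19],-.2)
```

```text
[[ 55  54  52  54  56  54  53  54  54  55  53  54  54  53  54  54  52  54]
 [ 55  55  53  54  56  53  56  54  56  54  54  53  52  53  52  53  54  52]
 [ 56  54  55  54  54  52  53  53  54  53  50  54  54  54  53  53  53  53]
 [ 54  54  54  52  47  45  51  52  45  45  43  46  50  52  54  53  56  61]
 [ 55  52  48  43  41  38  41  38  35  32  33  37  41  54  65  68  79  93]
 [ 54  50  41  38  37  35  28  29  30  29  29  29  39  67  89  99 103 111]
 [ 55  46  40  36  32  25  24  28  33  31  32  30  35  60  94 111 115 117]
 [ 53  45  35  31  23  12  21  31  34  33  33  30  30  54  90 112 118 117]
 [ 53  47  35  27  16  15  17  32  36  37  35  32  33  55  93 114 118 118]
 [ 52  46  34  24  15  11  14  28  36  39  34  34  42  67  97 109 110 104]
 [ 51  46  35  24  15  14  15  17  28  34  34  38  58  78  82  81  81  75]
 [ 46  43  38  32  21  13  14  13  20  21  27  35  49  65  59  52  50  50]
 [ 40  40  36  34  25  17  16  19  20  18  25  29  35  40  37  36  33  33]
 [ 45  46  48  47  43  43  45  51  50  51  51  53  54  54  52  52  52  52]
 [ 78  77  78  80  78  79  82  89  90  89  89  91  90  92  91  89  88  90]
 [ 99  98 102 104 102 103 104 106 105 104 105 107 106 105 105 103 104 105]
 [107 106 108 112 111 110 111 109 108 109 110 112 111 111 109 108 109 110]]
[[ 0.4276 -0.1288  0.0855]] [[ 0.4384 -0.1225  0.059 ]]
[[ 0.4319 -0.1243  0.0855]] [[ 0.4335 -0.1267  0.073 ]]
-0.25 [ 0.4297 -0.1272] [[428.7512550559627, 266.2212909026795], [425.98314262795213, 268.23959161306345]]
-0.15 [ 0.4355 -0.126 ] [[427.83996489896424, 262.86209675040976], [425.0995716185964, 264.9684183094518]]
0 [ 0.4445 -0.1253] [[427.11475510761704, 257.73435104586406], [424.39868348767453, 259.9746325329343]]
t 15.8 pos [ 0.5241 -0.2257  0.1995] head -0.3 tilt [0.0263 0.0215] F [ 1.78 -0.01 -0.16] M [-0.09  0.02 -0.04] w 0.0311
shift [-99.4   5.  -90.3] turn -0.1
```

{"name": "play_rows", "arguments": {
  "series": [
    [[-25,0,-22],0,0],
    [[-30,0,-27],0,0],
    [[-25,0,-23],0,0],
    [[-15,0,-14],0,0],
    [[-5,0,-5],0,0],
    [[0,0,0],0,0]
  ]
}}

```text
clock: 16.3
position: [0.431, -0.1235, 0.1968]
tcp_rot: [-1.206, 1.18, -1.248]
contact_force: [-0.1, 0.3, 1.2]
width: 0.0459
```

```bash
cat >> h.py <<'E'
def gp(t,yaw=-.2):
    R=cv2.Rodrigues(np.array(get_obs()["tcp_rot"]))[0]; go(np.array(t)-.0467*R[:,1],yaw)
E
python3 - <<'E'
from h import *
gp([.4337,-.1263,.08])
E
```

```text
t 16.3 pos [ 0.431  -0.1235  0.1968] head -0.39 tilt [0.0283 0.0278] F [-0.06  0.28  1.22] M [-0.02  0.07 -0.03] w 0.0459
shift [-0.6 70.2 -0.5] turn -0.19
```

{"name": "play_rows", "arguments": {
  "series": [
    [[0,25,0],0,0],
    [[0,25,0],0,0],
    [[0,10,0],0,0],
    [[0,4,0],0,0],
    [[0,0,0],0,0]
  ]
}}

```text
clock: 16.72
position: [0.4389, -0.1289, 0.1328]
tcp_rot: [-1.201, 1.173, -1.254]
contact_force: [-0.2, 1.1, 0.2]
width: 0.0459
```

Run:
```python
from h import *
gp([.4337,-.1263,.08])
snap("scene","s4",(170,130,330,250),5)
```

```text
t 16.72 pos [ 0.4389 -0.1289  0.1328] head -0.38 tilt [0.0306 0.0369] F [-0.23  1.1   0.16] M [-0.02  0.12  0.02] w 0.0459
shift [-4.2  5.7 -7.2] turn -0.18
```

View pics/s4.png

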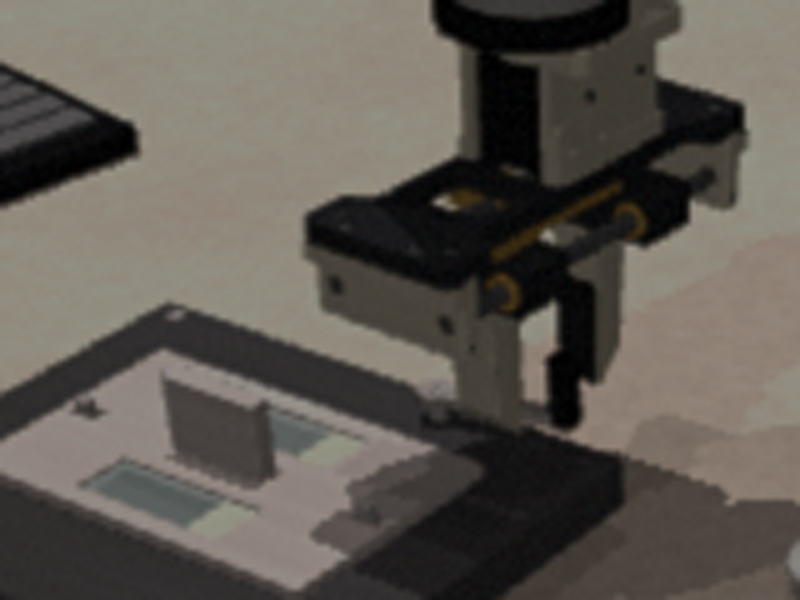

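The knob at crop (563,390) stands between the fingers, and the frame is seated with both pins showing in its holes. I'll correct the position and close.

{"name": "play_rows", "arguments": {
  "series": [
    [[-4,5,-7],0.2,0],
    [[0,0,0],0,0],
    [[0,0,0],0,1],
    [[0,0,0],0,1],
    [[0,0,0],0,1],
    [[0,0,0],0,1],
    [[0,0,0],0,1],
    [[0,0,0],0,1]
  ],
  "squeeze": 10
}}

```text
clock: 17.43
position: [0.4336, -0.1257, 0.1302]
tcp_rot: [-1.195, 1.172, -1.26]
contact_force: [0.2, -0.8, -2.7]
width: 0.0138
```

Run:
```python
from h import *
gp([.4445,-.1253,.08])
```

```text
t 17.43 pos [ 0.4336 -0.1257  0.1302] head -0.65 tilt [0.0307 0.0423] F [ 0.16 -0.8  -2.73] M [-0.1   0.27 -0.04] w 0.0138
shift [-2.1  3.9  8.7] turn -0.45
```

{"name": "play_rows", "arguments": {
  "series": [
    [[-0.7,0,9],0,1],
    [[0.7,0,9],0,1],
    [[2,0,8.8],0,1],
    [[3.3,0,8.4],0,1],
    [[0,0,0],0,1]
  ]
}}

```text
clock: 17.85
position: [0.4695, -0.1302, 0.1305]
tcp_rot: [-1.199, 1.178, -1.255]
contact_force: [-0.6, -0.1, -1.1]
width: 0.0135
```

```bash
cat >> h.py <<'E'
def knob():
    o=get_obs(); R=cv2.Rodrigues(np.array(o["tcp_rot"]))[0]; g=np.array(o["position"])+.0467*R[:,1]; d=g[:2]-[.4445,-.1853]
    th=np.arctan2(*d); print("g",g.round(4),"th",th.round(3),"r mm",(np.hypot(*d)*1e3).round(1))
    for k in(.15,.3,.45,.6,.75,.9,1.05):
        if th+k<1.75: w=np.array([.4445+.06*np.sin(th+k),-.1853+.06*np.cos(th+k),.083])-g; print(round(th+k,2),(R.T@w*1e3).round(1))
E
python3 - <<'E'
from h import *
go([.5,-.2,.13],-.2);knob()
E
```

```text
t 17.85 pos [ 0.4695 -0.1302  0.1305] head -0.6 tilt [0.0282 0.0353] F [-0.56 -0.07 -1.08] M [-0.06  0.26 -0.03] w 0.0135
shift [69.4  3.5 31.2] turn -0.4
g [ 0.4711 -0.1315  0.0838] th 0.459 r mm 60.0
0.61 [4.5 1.2 7.8]
0.76 [10.1  1.6 14.8]
0.91 [16.6  2.  20.9]
1.06 [24.1  2.4 25.9]
1.21 [32.2  2.8 29.8]
1.36 [40.8  3.1 32.4]
1.51 [49.7  3.4 33.8]
```

Tracking the arc well (radius 60.0 mm). Continuing.

{"name": "play_rows", "arguments": {
  "series": [
    [[4.5,0.4,7.8],0,1],
    [[5.6,0.3,7],0,1],
    [[6.5,0.3,6.1],0,1],
    [[7.5,0.3,5],0,1],
    [[0,0,0],0,1]
  ]
}}

```text
clock: 18.27
position: [0.4983, -0.1573, 0.1304]
tcp_rot: [-1.199, 1.178, -1.254]
contact_force: [-0.2, -0.2, -3.5]
width: 0.0138
```

Run:
```python
from h import *
go([.5,-.2,.13],-.2);knob()
```

```text
t 18.27 pos [ 0.4983 -0.1573  0.1304] head -0.58 tilt [0.0285 0.035 ] F [-0.25 -0.21 -3.51] M [-0.03  0.36 -0.07] w 0.0138
shift [42.6  1.7  2.1] turn -0.38
g [ 0.5    -0.1587  0.0838] th 1.123 r mm 61.5
1.27 [9.  1.1 2. ]
1.42 [17.7  1.4  4. ]
1.57 [26.7  1.7  4.8]
1.72 [35.6  2.   4.2]
```

{"name": "play_rows", "arguments": {
  "series": [
    [[9,0.5,2],0,1],
    [[8.7,0.3,2],0,1],
    [[8,0,0.8],0,1],
    [[3,0,0],0,1],
    [[2,0,0],0,1],
    [[0,0,0],0,1]
  ]
}}

```text
clock: 18.77
position: [0.504, -0.1861, 0.1304]
tcp_rot: [-1.196, 1.18, -1.245]
contact_force: [-1.2, 0.3, 0.5]
width: 0.0136
```

Run:
```python
from h import *
go([.5,-.2,.13],-.2);knob()
```

```text
t 18.77 pos [ 0.504  -0.1861  0.1304] head -0.38 tilt [0.0201 0.034 ] F [-1.24  0.32  0.53] M [ 0.02  0.66 -0.01] w 0.0136
shift [14.   0.6 -3.9] turn -0.18
g [ 0.5056 -0.187   0.0837] th 1.599 r mm 61.1
1.75 [ 8.9  0.9 -2. ]
```

{"name": "play_rows", "arguments": {
  "series": [
    [[3,0,0],0,1],
    [[2,0,0],0,1]
  ]
}}

```text
clock: 18.93
position: [0.504, -0.1877, 0.1303]
tcp_rot: [-1.194, 1.181, -1.238]
contact_force: [-1.3, 10.0, 2.0]
width: 0.0135
```

Run:
```python
from h import *
go([.5,-.2,.13],-.2);knob()
```

```text
t 18.93 pos [ 0.504  -0.1877  0.1303] head -0.21 tilt [0.0143 0.0328] F [-1.29 10.03  1.96] M [2.18 0.35 0.08] w 0.0135
shift [12.3  0.3 -4. ] turn -0.01
g [ 0.5056 -0.1884  0.0836] th 1.622 r mm 61.1
```

The 10 N reaction shows the lever is at its stop. I'll release and withdraw upward.

{"name": "play_rows", "arguments": {
  "series": [
    [[-1,0,0],0,1],
    [[0,0,0],0,0.4],
    [[0,0,0],0,0.4],
    [[0,0,0],0,0.4],
    [[0,0,0],0,0.4],
    [[0,-5,0],0,0.4],
    [[0,-15,0],0,0.4],
    [[0,-20,0],0,0.4]
  ]
}}

```text
clock: 19.6
position: [0.5025, -0.1906, 0.1703]
tcp_rot: [-1.195, 1.181, -1.244]
contact_force: [-0.8, -0.1, 0.4]
width: 0.0279
```

{"name": "play_rows", "arguments": {
  "series": [
    [[0,-30,0],0,0.4],
    [[0,-30,0],0,0.4],
    [[-30,-10,0],0,0.4],
    [[-38,0,0],0,0.4],
    [[-38,0,0],0,0.4],
    [[-38,0,0],0,0.4],
    [[-20,0,0],0,0.4],
    [[0,0,0],0,0.4]
  ]
}}

```text
clock: 20.27
position: [0.5045, -0.025, 0.249]
tcp_rot: [-1.181, 1.177, -1.262]
contact_force: [-0.3, 0.1, 0.2]
width: 0.0274
```

Run:
```python
from h import *
go([.5,-.2,.13],-.2)
a=snap("scene","s5",(120,170,320,290),3); b=snap("top","t5",(395,145,560,280),3)
cv2.imwrite("pics/f.png",np.vstack([cv2.resize(a,(480,290)),cv2.resize(b,(480,310))]))
```

```text
t 20.27 pos [ 0.5045 -0.025   0.249 ] head -1.04 tilt [0.0219 0.0479] F [-0.3   0.1   0.23] M [-0.08  0.08 -0.  ] w 0.0274
shift [172.4 122.6  -7. ] turn -0.84
```

View pics/f.png

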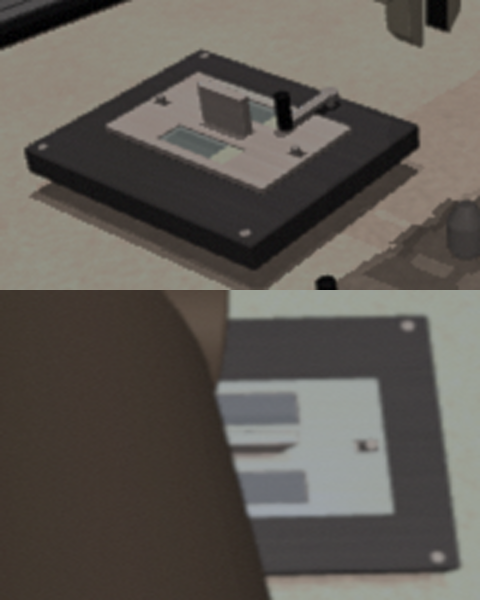

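The final view shows the frame flush with pins in both holes (crop (162,100) and (296,152)) and the lever over its edge, gripper clear. I'll do one quick numeric check of the lever angle and hand in.

Run:
```python
from h import *
k=ray("scene",[(238.3,222.3),(258.3,210.1)],.059); d=(k[0]-k[1])[:2]; print(d,np.arctan2(*d))
workorder.close_job()
```

```text
[ 0.05956531 -0.0024359 ] 1.6116681590249595
the job is handed in; nothing more can be done
```

I hung the aluminium frame on both stage pins, let it down flush, swung the clamp over its edge to the stop, and handed the job in at about 20 s. No verdict was reported.

**Seating:** The frame went down past the pin tops with no spring force, so the pins entered the holes without a search. The wrist force changed by only about 6 N as it touched down.

**Clamp:** The lever pushed back with about 10 N at its stop. The last picture puts it at about 1.6 rad, which agrees with the 1.55 stop within picture error.

**Final view:** It shows the frame flush with pins in both holes, the lever over the edge, and the gripper open and well clear. In the overhead view the arm hid the left half of the stage, so I checked the lever and the left-hand hole only in the side view.

**Not fully checked:**
- **Bystanders:** I did not measure the bottle, dish or objective again at the end. The arm never came down near them.
- **Tool tilt:** The tool drifted a few hundredths of a radian during fast moves. I reduced it before lowering, and about 0.02 rad was left when I let go.

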